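Fit circuit breakers on the rail in order of width

ROBOT

A 6-joint arm with a two-finger parallel gripper is mounted at the origin on the work surface. World frame = base frame: x ahead of the robot, y to its left, z up, the work surface at z = 0. Lengths are in m, angles in rad, forces in N, time in s.
With the tool pointing down it reaches from about 0.25 to 0.775 m from the base axis. Payload 4 kg.
Tool frame: the origin (TCP) lies on the centre line of the jaws, within the pads' length; the fingertips stand 14 mm ahead of it and the grasp point (between the pads) lies 5 mm behind it (robot.tcp_to_tips is the distance from the TCP to the fingertips, in m); z points along the fingers, y is the line along which they close (so a half turn about z gives the same grasp; the last joint's range is limited). The gripper opens to 94 mm and grips with 3 to 60 N. Pads are 16 mm wide; open, the fingers measure 119 mm over their backs; the gripper's body (75 mm by 177 mm) begins 78 mm behind the grasp point.
Start: joints at [1.154, 0.087, 1.371, -0, 1.684, -0.103], TCP at [0.17, 0.523, 0.22] pointing down, gripper open.
Joint ranges: [-3.1, 3.1], [-0.76, 2.03], [0.27, 2.55], [-1.08, 4.22], [0.17, 2.65], [-2.57, 2.57]. Speed limits (rad/s): [2.79, 2.79, 3.14, 3.14, 3.14, 3.14].

INTERFACE

Orientations are given as [roll, pitch, yaw] about the fixed x, y, z axes, in that order (R = Rz(yaw) Ry(pitch) Rx(roll)).
In Python, from bench import robot gives the robot as it stands.
- The arm moves only by the tool carry_out, never from a script. Its argument "increments" is a list of rows, each a list of 3 entries, a list of its own where there are three numbers: the closure in counts, from 0 (fully open) to 255 (shut), then the shift along the tool's x, y, z in mm, then the turn about the tool's z in degrees. In form: [[fingers, [dx, dy, dz], twist], ...]. A call has 1 to 8 rows; each row shifts and turns the commanded pose from where the row before left it, along the tool's axes as they then stand; what a row does not reach is not made up. A row lasts 1/10 s, in which the tool goes at most 50 mm and 8.59 degrees, less where a joint would pass 70% of its speed; a pose out of reach is approached as far as the arm can. A call with a gripper value outside its range is refused whole. The fingers move at their own pace and stop on an object; the grip force is fixed at half the most. Time passes only in rows, so rows that do not move let the fingers close. It gives the time, the measured TCP pose, the force, the opening and the grip force at its end, in the units of the state.
- robot.get_obs(): the state, without advancing time (a new reading comes with each control period).
- robot.snapshot(name): name is "side" or "top"; returns the picture (420x560x3 uint8, blue, green, red); there is no depth.
- robot.get_calibration(name): a dict with "vfov" (degrees; the focal length in pixels is half the picture's height over the tangent of half this angle, whatever the lens; pixels are square), "cx", "cy" (the principal point, pixels), "T" (4x4, takes a point from camera to world coordinates). Camera axes: x right, y down, z forward; pixel columns grow to the right and rows downward; lengths in m; the calibration is good to about 2 mm. A picture is of the moment at which its call begins. get_calibration takes no time and is no camera call.
- robot.close_job(): hands the job in; it is judged then, once.
The state is a dict: "time": time; "joint_positions": joint angles; "qvel": joint speeds; "joint_torque": joint torques, N m; "tool_pos": TCP position; "ee_rot": TCP orientation; "wrist_force": force on the tool from outside, world axes, zero at the start; "wrist_torque": the same for the moment, N m; "width": finger opening in m; "finger_force": force on a finger pad.
Only numpy, scipy, OpenCV 4.12 (cv2) and the standard library are available. Lean on these libraries where they do the work, as an engineer would, in place of code of your own. Each camera call takes 0.05 s, during which the arm holds its last target. There are 200 camera calls.

TASK

Fit the four circuit breakers on the mounting rail of the white board, in order of width: the four-pole one next to the blue and grey supply terminals, then the three-, the two- and the single-pole one towards the green and yellow earth terminals. Seat each one fully down over the rail, square to it and the same way round as it stands now (not turned end for end); set it down, do not drop it. Leave the contactor and the screwdriver where they are.

Things in the scene. Friction and masses are not known exactly. Their poses are not given: they have to be found in the camera images.
- breaker4: four-pole circuit breaker, light grey, blue handle on top, 72 mm wide (y), 85 mm long (x), about 440 g. Origin: centre of underside, z up; x axis starts within 0.4 rad of world x. 85 mm long up to 44 mm high (shoulders), then a nose 45 mm long and full width up to 66 mm, to be pinched along x; handle to 76 mm. Slot under it along y, 47 mm wide (x), 9 mm deep, goes over the rail; the feet then stand on the board
- breaker3: three-pole circuit breaker, light grey, blue handle on top, 54 mm wide (y), 85 mm long (x), about 330 g. Origin: centre of underside, z up; x axis starts within 0.4 rad of world x. 85 mm long up to 44 mm high (shoulders), then a nose 45 mm long and full width up to 66 mm, to be pinched along x; handle to 76 mm. Slot under it along y, 47 mm wide (x), 9 mm deep, goes over the rail; the feet then stand on the board
- breaker2: two-pole circuit breaker, light grey, blue handle on top, 36 mm wide (y), 85 mm long (x), about 220 g. Origin: centre of underside, z up; x axis starts within 0.4 rad of world x. 85 mm long up to 44 mm high (shoulders), then a nose 45 mm long and full width up to 66 mm, to be pinched along x; handle to 76 mm. Slot under it along y, 47 mm wide (x), 9 mm deep, goes over the rail; the feet then stand on the board
- breaker1: single-pole circuit breaker, light grey, blue handle on top, 18 mm wide (y), 85 mm long (x), about 110 g. Origin: centre of underside, z up; x axis starts within 0.4 rad of world x. 85 mm long up to 44 mm high (shoulders), then a nose 45 mm long and full width up to 66 mm, to be pinched along x; handle to 76 mm. Slot under it along y, 47 mm wide (x), 9 mm deep, goes over the rail; the feet then stand on the board
- board: white perforated board, fixed, 22 mm thick, x -70 to 200 mm, 440 mm wide (y). Origin: bench-top level under the middle of its steel rail; x away from the robot, y along the rail. Rail 35 mm wide (x), 360 long (y), 7.5 high, on the board. A seated breaker has its origin 22 mm over the bench, x axis along the board's x. Fitted devices up to 106 mm over the bench stand behind the rail, from x = 80 mm
- supply: supply terminals: two blue and two grey slices and a black clamp, fixed on the rail 158 mm from its middle, at either end. 48 mm (x) by 36 mm (y, along the rail), 43 mm high over the board; origin on the board's top, at its centre. 280 mm of rail are free between supply and earth terminals
- earth: earth terminals: green and yellow slices and a black clamp, fixed on the rail's other end; same size and origin as the supply terminals
- contactor: black contactor standing on the bench, a bystander: 75 mm (x) by 45 mm (y), 83 mm high; origin at the centre of its underside
- screwdriver: screwdriver with a red handle lying on the bench, a bystander: 170 mm long along its x axis, handle towards -x, under 35 mm thick; origin under its middle at bench level
There are look-alikes about, which are no part of the job. Leave any orange or purple look-alike of the breaker2 alone.

How it is judged:
By the outcome, as a careful person would: the job done as asked, in the order asked, and still so for the second after the job is handed in, with the robot touching nothing.
It also fails if it takes over 106 s, if anything falls off the work surface, if the arm or the gripper's body presses on something with over 40 N, if the wrist force passes 120 N, or if a joint passes its speed limit or range.

## Working session

There is one attempt and no reset: what is moved stays moved. The work goes in short steps, Python scripts to look and compute and a tool call to move; the robot and the scene stay as the last step left them, time stands still between calls to the robot, and variables do not carry over. Pictures are saved under pics/ and viewed, at most 14 in all, crops included, and the job is handed in when it is done.

Besides the shell and the picture viewer there is one more tool, called after "Call:" as name([rows], argument=value, ...), one row to a line, values as JSON. carry_out: Moves the arm, as the interface text tells. Its arguments: {"type":"object","properties":{"increments":{"type":"array","items":{"type":"array"}}},"required":["increments"]}

```bash
mkdir -p pics && python3 - <<'E'
from bench import robot
import cv2,numpy as np
for n in("top","side"):
    cv2.imwrite(f"pics/{n}0.png",robot.snapshot(n)); c=robot.get_calibration(n); print(n,c["vfov"],c["cx"],c["cy"],np.round(c["T"],4).tolist(),[k for k in c])
o=robot.get_obs();print({k:np.round(v,3).tolist() for k,v in o.items()})
E
```

```text
top 53.27532262820301 280.3619077144381 204.6288660094286 [[0.0171, -0.9977, 0.0663, 0.4166], [-0.9998, -0.0175, -0.0053, 0.0041], [0.0064, -0.0662, -0.9978, 1.157], [0.0, 0.0, 0.0, 1.0]] ['vfov', 'cx', 'cy', 'T']
side 42.059669490918495 278.4365820909343 206.3595707512333 [[-0.9436, -0.231, 0.2374, 0.1294], [-0.3305, 0.6089, -0.7211, 1.2295], [0.022, -0.7589, -0.6508, 1.1453], [0.0, 0.0, 0.0, 1.0]] ['vfov', 'cx', 'cy', 'T']
{'time': 0.1, 'joint_positions': [1.154, 0.088, 1.372, -0.0, 1.684, -0.103], 'qvel': [-0.002, -0.002, -0.004, -0.001, 0.002, 0.001], 'joint_torque': [0.002, -34.125, -30.33, 0.072, 0.03, -0.0], 'tool_pos': [0.17, 0.523, 0.218], 'ee_rot': [-3.14, -0.0, 2.828], 'wrist_force': [1.066, -0.258, 0.881], 'wrist_torque': [0.02, -0.033, -0.006], 'finger_force': 0.0, 'width': 0.094}
```

View pics/top0.png

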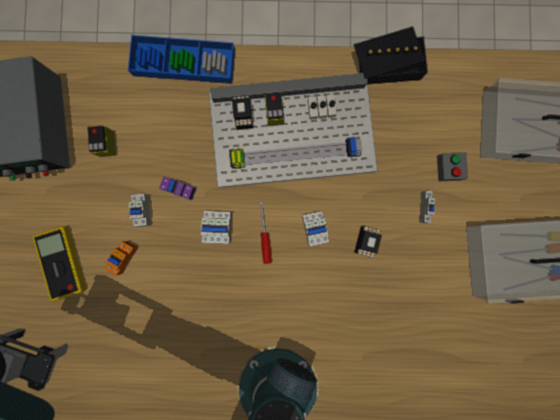

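View pics/side0.png

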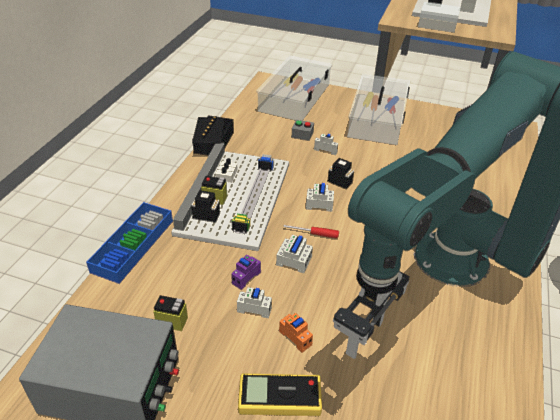

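Top view: image up is +x and left is +y. What I see, by pixel:
- Light grey breakers: 4-pole (216,227), 3-pole (316,229), 2-pole (138,210), 1-pole (429,206).
- Look-alikes to leave alone: purple (178,187), orange (120,258).
- Other bystanders: contactor (368,241), screwdriver (265,235).
- Terminals: earth (237,158), supply (353,146).

Next, close crops.

```bash
python3 - <<'E'
from bench import robot
import cv2,numpy as np
im=np.mean([robot.snapshot("top").astype(float) for _ in range(4)],0).astype(np.uint8)
cv2.imwrite("pics/avg.png",im)
def crop(c,u,v,w,h,s):
    p=cv2.resize(im[v:v+h,u:u+w],None,fx=s,fy=s,interpolation=cv2.INTER_CUBIC)
    for i in range(0,w,10):
        cv2.line(p,(i*s,0),(i*s,6),(0,0,255),1); cv2.putText(p,str(u+i),(i*s+1,16),0,.33,(0,0,255),1)
    for i in range(0,h,10):
        cv2.line(p,(0,i*s),(6,i*s),(0,0,255),1); cv2.putText(p,str(v+i),(8,i*s+4),0,.33,(0,0,255),1)
    return p
cv2.imwrite("pics/board.png",crop(0,205,70,180,125,4)[:,:])
T=[crop(0,u,v,50,37,8) for u,v in((192,208),(292,208),(114,190),(404,187))]
cv2.imwrite("pics/br.png",np.vstack([np.hstack(T[:2]),np.hstack(T[2:])]))
E
```

```text
(no output)
```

View pics/board.png

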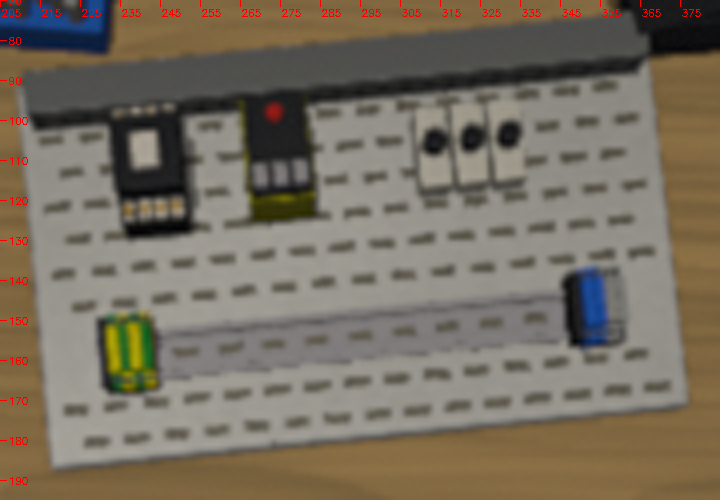

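View pics/br.png

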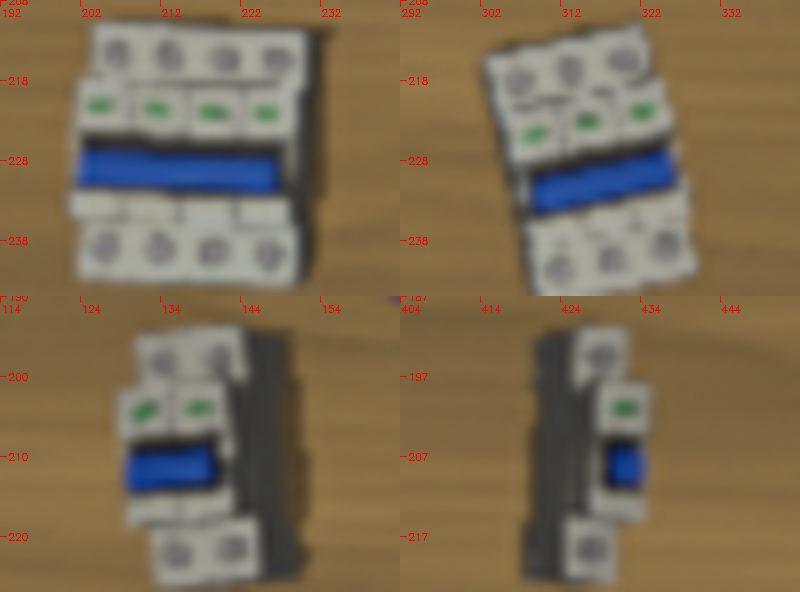

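```bash
cat > h.py <<'E'
import numpy as np
from scipy.optimize import least_squares
def cam(robot,n):
    c=robot.get_calibration(n); return 210/np.tan(np.radians(c["vfov"]/2)),c["cx"],c["cy"],np.array(c["T"])
def unproj(c,p,z):
    f,cx,cy,T=c; p=np.atleast_2d(p).astype(float)
    d=np.c_[(p[:,0]-cx)/f,(p[:,1]-cy)/f,np.ones(len(p))]@T[:3,:3].T
    t=(np.broadcast_to(z,len(p))-T[2,3])/d[:,2]; return (T[:3,3]+d*t[:,None])[:,:2]
def fit(W,M,wx=None):
    """world xy W, model xy M, weights in model axes -> x,y,yaw, residuals mm"""
    w=np.ones_like(M) if wx is None else np.array(wx)
    def r(p):
        c,s=np.cos(p[2]),np.sin(p[2]); return (((W-p[:2])@np.array([[c,-s],[s,c]])-M)*w).ravel()
    q=least_squares(r,[*W.mean(0),0]); return q.x,(q.fun*1000).reshape(-1,2)
E
python3 - <<'E'
from bench import robot
from h import *
C=cam(robot,"top")
px=lambda p,o,s:(np.array(p,float)+.5)/s-.5+o
B={4:((192,208),72,[(93,22),(305,30),(77,277),(297,288)],[(80,80),(297,86),(70,216),(290,226)]),
3:((292,208),54,[(82,58),(243,25),None,(298,270)],[(108,110),(260,80),None,(290,222)]),
2:((114,190),36,[(136,39),(243,31),(158,290),(260,279)],[(118,94),(225,86),(128,231),(234,219)]),
1:((404,187),18,[(177,34),(230,36),(164,282),(216,286)],[(199,86),(252,90),(190,222),(246,228)])}
for k,(o,w,S,N) in B.items():
    W=[];M=[]
    for L,hx,z in((S,.0425,.044),(N,.0225,.066)):
        for p,(a,b) in zip(L,((1,1),(1,-1),(-1,1),(-1,-1))):
            if p: W.append(unproj(C,px(p,o,8),z)[0]);M.append((a*hx,b*w/2000))
    q,r=fit(np.array(W),np.array(M)); print(k,np.round(q[:2]*1000,1),round(np.degrees(q[2]),1),np.round(r,1).tolist())
o=(205,70)
d=[((52,467),.022,(-.07,.22),(1,1)),((688,404),.022,(-.07,-.22),(1,1)),
((165,330),.0295,(.0175,0),(1,0)),((560,295.5),.0295,(.0175,0),(1,0)),((165,380),.0295,(-.0175,0),(1,0)),((560,347),.0295,(-.0175,0),(1,0)),
((129,353),.065,(0,.158),(1,1)),((595,308),.065,(0,-.158),(1,1))]
q,r=fit(np.array([unproj(C,px(a,o,4),z)[0] for a,z,_,_ in d]),np.array([a[2] for a in d]),[a[3] for a in d])
print("board",np.round(q[:2]*1000,1),np.degrees(q[2]),np.round(r,1).tolist())
E
```

```text
4 [428.8 168.5] -1.3 [[-0.3, -0.4], [-0.1, 1.1], [0.2, 0.5], [-0.5, -0.4], [-0.3, -1.1], [0.6, 0.3], [0.5, -0.2], [0.1, 0.3]]
3 [429.3 -95.8] 12.6 [[-0.3, 0.9], [-0.4, 0.2], [1.5, -0.8], [0.7, -2.4], [0.3, 1.0], [-1.8, 1.1]]
2 [470.7 375. ] 6.6 [[-0.2, -0.2], [-0.9, 0.2], [0.9, -1.3], [1.3, 0.9], [-0.3, -0.6], [-1.0, 0.6], [-0.1, -0.5], [0.4, 1.0]]
1 [ 492.4 -396.5] -3.5 [[-0.9, 0.0], [-0.2, 0.3], [1.0, -0.2], [1.0, 0.5], [-0.2, -0.5], [-0.2, 0.1], [0.0, 0.1], [-0.5, -0.3]]
board [630.4 -38.8] 6.472508259696603 [[2.5, -2.4], [4.4, 1.2], [0.1, 0.0], [-1.7, -0.0], [0.9, 0.0], [-2.0, -0.0], [-2.5, -3.0], [-1.7, 4.2]]
```

```bash
cat >> h.py <<'E'
def plan(robot,x,y,z,yawdeg):
    """shift (mm) in the present tool axes, then twist (deg)"""
    from scipy.spatial.transform import Rotation as R
    o=robot.get_obs(); Q=R.from_euler("xyz",o["ee_rot"])
    d=Q.inv().apply(np.array([x,y,z])-o["tool_pos"])*1000
    tw=(np.degrees(o["ee_rot"][2])-yawdeg+180)%360-180
    print("t",round(o["time"],2),"pos",np.round(np.array(o["tool_pos"])*1000,1),"yaw",round(np.degrees(o["ee_rot"][2]),2),"F",np.round(o["wrist_force"],1),"w",round(o["width"]*1000,1),"\nshift",np.round(d,1),"twist",round(tw,2))
E
python3 - <<'E'
from bench import robot
import cv2
from h import *
C=cam(robot,"top"); im=cv2.imread("pics/avg.png").astype(float)
sat=im.max(2)-im.min(2); g=im.mean(2)
P=[[],[]]
for u in range(252,340):
    vc=158-(u-245)*0.0862; up=im[:,u].mean(1)
    for k,(s) in enumerate((-1,1)):
        v=vc+s*6.2+np.arange(-4,4.01,.1); p=np.interp(v,np.arange(420),up); gr=np.gradient(cv2.GaussianBlur(p[:,None],(1,9),0)[:,0])*s
        i=gr.argmax(); P[k].append((u,v[i]))
for k in(0,1):
    a=np.array(P[k]); W=unproj(C,a,.0295)
    c=np.polyfit(W[:,1],W[:,0],1)
    for _ in range(5):
        r=W[:,0]-np.polyval(c,W[:,1]); m=abs(r)<2*np.median(abs(r))+3e-4; c=np.polyfit(W[m,1],W[m,0],1)
    print(k,"slope deg",-np.degrees(np.arctan(c[0])),"x at y=-.039:",np.polyval(c,-.0388),"n",m.sum(),"std",r.std())
plan(robot,.4288,.1685,.20,88.7)
E
```

```text
0 slope deg 6.6215806245499005 x at y=-.039: 0.6464104197268705 n 59 std 0.0036548942909996815
1 slope deg 6.72070353193737 x at y=-.039: 0.6144447442300572 n 84 std 0.0008745055087546516
t 0.3 pos [169.7 523.  219.1] yaw 162.02 F [-0.  -0.3  0.3] w 93.6 
shift [-355.8 -257.2   19.3] twist 73.32
```

Call:
carry_out([
  [0,[0,0,0],8],
  [0,[0,0,0],8],
  [0,[0,0,0],8],
  [0,[0,0,0],8],
  [0,[0,0,0],8],
  [0,[0,0,0],8],
  [0,[0,0,0],8],
  [0,[0,0,0],8],
])

```text
time: 1.1
tool_pos: [0.1697, 0.5231, 0.2194]
ee_rot: [-3.142, 0.0, 1.705]
wrist_force: [-0.7, -0.8, -0.5]
width: 0.0937
finger_force: 0.0
```

Call:
carry_out([
  [0,[0,0,0],4.5],
  [0,[0,0,0],4.5],
  [0,[-30,23,0],0],
  [0,[-30,23,0],0],
  [0,[-30,23,0],0],
  [0,[-30,23,0],0],
  [0,[-30,23,0],0],
  [0,[-30,23,0],0],
])

```text
time: 1.9
tool_pos: [0.3053, 0.3395, 0.2196]
ee_rot: [3.141, -0.0, 1.554]
wrist_force: [1.1, 0.5, 1.0]
width: 0.0941
finger_force: 0.0
```

Call:
carry_out([
  [0,[-30,23,0],0],
  [0,[-30,23,0],0],
  [0,[-30,23,0],0],
  [0,[-30,23,10],0],
  [0,[-29,23,25],0],
  [0,[0,14,30],0],
  [0,[0,0,30],0],
  [0,[0,0,0],0],
])

```text
time: 2.7
tool_pos: [0.4282, 0.1882, 0.1198]
ee_rot: [-3.132, 0.003, 1.553]
wrist_force: [-0.9, -0.3, 0.7]
width: 0.0939
finger_force: 0.0
```

```bash
python3 - <<'E'
from bench import robot
from h import *
plan(robot,.4288,.1685,.062,88.7)
E
```

```text
t 2.7 pos [428.2 188.2 119.8] yaw 88.95 F [-0.9 -0.3  0.7] w 93.9 
shift [-19.5   1.5  57.8] twist 0.25
```

Call:
carry_out([
  [0,[-10,1,0],0],
  [0,[-10,0,10],0],
  [0,[0,0,18],0],
  [0,[0,0,15],0],
  [0,[0,0,10],0],
  [0,[0,0,5],0],
  [100,[0,0,0],0],
  [150,[0,0,0],0],
])

```text
time: 3.5
tool_pos: [0.4323, 0.1698, 0.0673]
ee_rot: [3.14, -0.0, 1.554]
wrist_force: [-0.0, 0.3, 0.1]
width: 0.0813
finger_force: 0.0
```

Call:
carry_out([
  [200,[0,0,0],0],
  [200,[0,0,0],0],
  [200,[0,0,0],0],
  [200,[0,0,0],0],
  [200,[0,0,0],0],
])

```text
time: 4.0
tool_pos: [0.4308, 0.1697, 0.0665]
ee_rot: [-3.139, 0.0, 1.554]
wrist_force: [-3.3, 0.8, 3.2]
width: 0.0445
finger_force: 30.0
```

Call:
carry_out([
  [100,[0,0,0],0],
  [100,[0,0,0],0],
  [100,[0,0,4.5],0],
  [200,[0,0,0],0],
  [200,[0,0,0],0],
  [200,[0,0,0],0],
  [200,[0,0,0],0],
])

```text
time: 4.7
tool_pos: [0.4314, 0.1695, 0.0616]
ee_rot: [-3.141, 0.0, 1.554]
wrist_force: [-0.8, -0.7, -2.2]
width: 0.0448
finger_force: 30.0
```

Call:
carry_out([
  [200,[0,0,-3],0],
  [200,[0,0,-8],0],
  [200,[0,0,-15],0],
  [200,[0,0,-20],0],
  [200,[0,0,-20],0],
  [200,[0,0,-14],0],
  [200,[0,0,0],0],
])

```text
time: 5.4
tool_pos: [0.4334, 0.1701, 0.1448]
ee_rot: [3.136, -0.002, 1.554]
wrist_force: [0.1, 0.1, -3.5]
width: 0.0447
finger_force: 30.0
```

```bash
cat >> h.py <<'E'
BX,BY,BT=.6304,-.0388,np.radians(6.6)
def slot(yb):  # board y -> world
    return BX-yb*np.sin(BT),BY+yb*np.cos(BT)
E
python3 - <<'E'
from bench import robot
from h import *
import cv2
im=robot.snapshot("side");cv2.imwrite("pics/s1.png",cv2.resize(im[130:330,170:370],None,fx=3,fy=3,interpolation=cv2.INTER_CUBIC))
for k,yb in((4,-.096),(3,-.027),(2,.024),(1,.057)): print(k,np.round(np.array(slot(yb))*1000,1))
plan(robot,*slot(-.096),.145,96.6)
E
```

```text
4 [ 641.4 -134.2]
3 [633.5 -65.6]
2 [627.6 -15. ]
1 [623.8  17.8]
t 5.45 pos [432.5 169.8 143.1] yaw 89.02 F [ 0.2  0.1 -4.5] w 44.8 
shift [-300.3  214.1   -1.6] twist -7.58
```

View pics/s1.png

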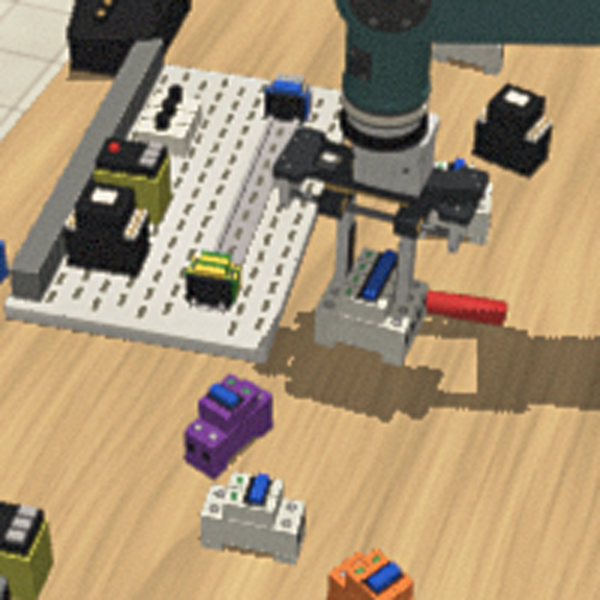

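Call:
carry_out([
  [200,[-10,7,-10],-1.5],
  [200,[-30,21,-10],-1],
  [200,[-40,28,0],-1],
  [200,[-40,28,0],-1],
  [200,[-40,28,0],-1],
  [200,[-40,28,0],-1],
  [200,[-40,28,0],-1],
  [200,[-30,21,0],0],
])

```text
time: 6.25
tool_pos: [0.6367, -0.0913, 0.1593]
ee_rot: [-3.138, -0.001, 1.683]
wrist_force: [0.4, 1.0, -4.6]
width: 0.0445
finger_force: 30.0
```

```bash
python3 - <<'E'
from bench import robot
from h import *
plan(robot,*slot(-.096),.110,96.6)
E
```

```text
t 6.25 pos [636.7 -91.3 159.3] yaw 96.43 F [ 0.4  1.  -4.6] w 44.5 
shift [-43.1   0.1  49.2] twist -0.17
```

Call:
carry_out([
  [200,[-20,0,0],0],
  [200,[-10,0,0],0],
  [200,[0,0,20],0],
  [200,[0,0,0],0],
  [200,[0,0,0],0],
])

```text
time: 6.75
tool_pos: [0.6383, -0.1173, 0.1411]
ee_rot: [-3.139, -0.002, 1.686]
wrist_force: [0.5, 0.2, -2.3]
width: 0.0449
finger_force: 30.0
```

```bash
python3 - <<'E'
from bench import robot
from h import *
import cv2
a=robot.snapshot("side");b=robot.snapshot("top")
A=cv2.resize(a[130:270,190:310],None,fx=4,fy=4,interpolation=cv2.INTER_CUBIC);B=cv2.resize(b[90:230,290:370],None,fx=4,fy=4,interpolation=cv2.INTER_CUBIC)
cv2.imwrite("pics/p4.png",np.hstack([A,B[:A.shape[0]]]))
plan(robot,*slot(-.096),.110,96.6)
E
```

```text
t 6.85 pos [ 639.5 -117.6  142.9] yaw 96.58 F [-0.1 -1.1 -4. ] w 44.6 
shift [-16.6   0.   32.9] twist -0.02
```

View pics/p4.png

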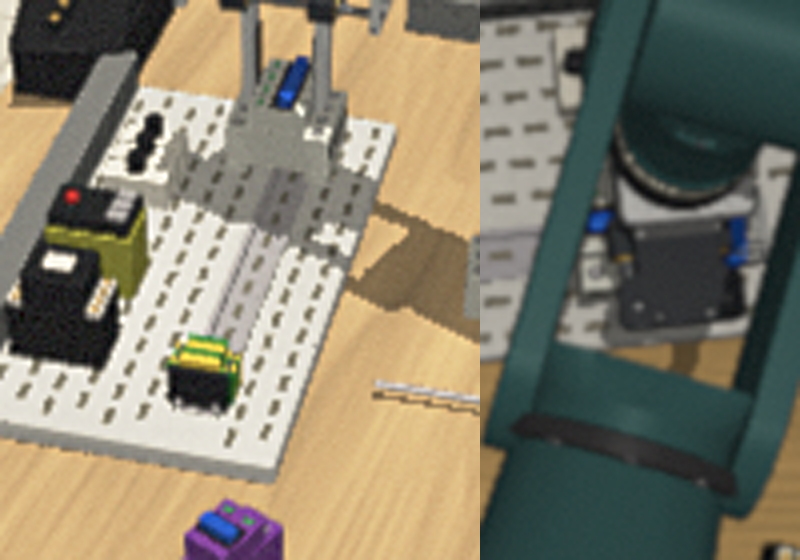

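Call:
carry_out([
  [200,[-8,0,0],0],
  [200,[-4.5,0,0],0],
  [200,[0,0,15],0],
  [200,[0,0,18],0],
  [200,[0,0,11],0],
  [200,[0,0,0],0],
  [200,[0,0,0],0],
])

```text
time: 7.55
tool_pos: [0.6408, -0.1308, 0.0974]
ee_rot: [-3.141, -0.001, 1.685]
wrist_force: [0.4, -0.4, -3.2]
width: 0.0448
finger_force: 30.0
```

```bash
python3 - <<'E'
from bench import robot
from h import *
plan(robot,*slot(-.092),.0836,96.6)
E
```

```text
t 7.55 pos [ 640.8 -130.8   97.4] yaw 96.52 F [ 0.4 -0.4 -3.2] w 44.8 
shift [ 0.6  0.3 13.8] twist -0.08
```

Call:
carry_out([
  [200,[0,0,3],0],
  [200,[0,0,3],0],
  [200,[0,0,2],0],
  [200,[0,0,2],0],
  [200,[0,0,1.5],0],
  [200,[0,0,1],0],
  [200,[0,0,0],0],
  [200,[0,0,0],0],
])

```text
time: 8.35
tool_pos: [0.641, -0.1309, 0.0855]
ee_rot: [3.141, -0.0, 1.685]
wrist_force: [0.2, -0.9, -3.6]
width: 0.0447
finger_force: 30.0
```

Call:
carry_out([
  [200,[0,0,1],0],
  [200,[0,0,1],0],
  [200,[0,0,0.5],0],
  [200,[0,0,0],0],
  [200,[0,0,0],0],
])

```text
time: 8.85
tool_pos: [0.6411, -0.1309, 0.0836]
ee_rot: [3.141, 0.0, 1.685]
wrist_force: [-0.8, -0.6, 0.7]
width: 0.0449
finger_force: 30.0
```

Call:
carry_out([
  [200,[0,0,0.5],0],
  [200,[0,0,0],0],
  [150,[0,0,0],0],
  [80,[0,0,0],0],
  [60,[0,0,0],0],
  [60,[0,0,0],0],
  [60,[0,0,-5],0],
  [60,[0,0,-20],0],
])

```text
time: 9.65
tool_pos: [0.6393, -0.1305, 0.1047]
ee_rot: [-3.136, -0.002, 1.684]
wrist_force: [0.3, -0.6, -0.7]
width: 0.0718
finger_force: 0.0
```

Call:
carry_out([
  [0,[0,0,-30],0],
  [0,[0,0,-30],0],
  [0,[0,0,0],0],
])

```text
time: 9.95
tool_pos: [0.6437, -0.1317, 0.174]
ee_rot: [3.131, 0.004, 1.685]
wrist_force: [0.1, -0.2, 0.9]
width: 0.0922
finger_force: 0.0
```

```bash
python3 - <<'E'
from bench import robot
from h import *
plan(robot,.4293,-.0958,.130,102.6)
E
```

```text
t 9.95 pos [ 643.7 -131.7  174. ] yaw 96.52 F [ 0.1 -0.2  0.9] w 92.2 
shift [  60.2 -209.4   41.6] twist -6.08
```

Call:
carry_out([
  [0,[10,-35,0],0],
  [0,[10,-35,0],0],
  [0,[10,-35,0],0],
  [0,[10,-35,10],0],
  [0,[10,-35,15],0],
  [0,[10,-34,17],0],
  [0,[0,0,0],-6],
  [0,[0,0,0],0],
])

```text
time: 10.75
tool_pos: [0.4247, -0.0945, 0.1238]
ee_rot: [-3.14, -0.001, 1.789]
wrist_force: [1.4, -0.2, 0.5]
width: 0.0943
finger_force: 0.0
```

```bash
python3 - <<'E'
from bench import robot
from h import *
import cv2
a=robot.snapshot("side");cv2.imwrite("pics/p4b.png",cv2.resize(a[130:270,190:310],None,fx=4,fy=4,interpolation=cv2.INTER_CUBIC))
plan(robot,.4293,-.0958,.0616,102.6)
E
```

```text
t 10.8 pos [426.2 -94.9 125. ] yaw 102.4 F [-0.3  0.5 -0.4] w 94.0 
shift [-1.5  2.8 63.4] twist -0.2
```

View pics/p4b.png

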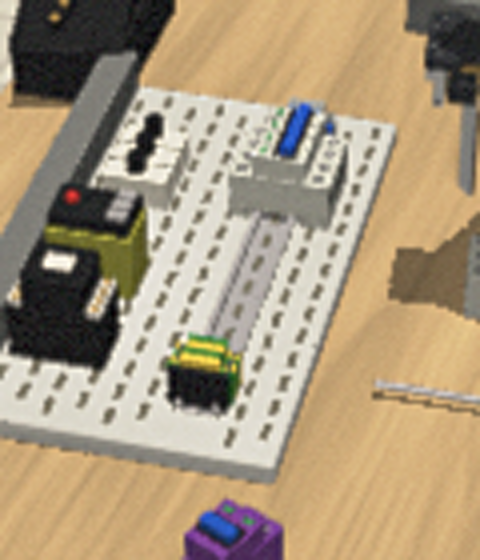

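breaker4 is seated over the rail beside the blue terminal (crop ~285,165). Next is breaker3.

Call:
carry_out([
  [0,[-1.5,2,10],0],
  [0,[0,0,17],0],
  [0,[0,0,17],0],
  [0,[0,0,12],0],
  [0,[0,0,6],0],
  [0,[0,0,0],0],
  [0,[0,0,0],0],
])

```text
time: 11.5
tool_pos: [0.4294, -0.0962, 0.0639]
ee_rot: [3.141, 0.0, 1.789]
wrist_force: [1.0, 0.3, 0.0]
width: 0.0937
finger_force: 0.0
```

Call:
carry_out([
  [100,[0,0,2],0],
  [150,[0,0,0],0],
  [200,[0,0,0],0],
  [200,[0,0,0],0],
  [200,[0,0,0],0],
  [200,[0,0,0],0],
  [200,[0,0,0],0],
  [200,[0,0,0],0],
])

```text
time: 12.3
tool_pos: [0.429, -0.0961, 0.0615]
ee_rot: [3.141, 0.0, 1.789]
wrist_force: [1.1, -0.6, -0.8]
width: 0.0446
finger_force: 30.0
```

Call:
carry_out([
  [200,[0,0,-3],0],
  [200,[0,0,-10],0],
  [200,[0,0,-20],0],
  [200,[0,0,-25],0],
  [200,[0,0,-25],0],
  [200,[0,0,-15],0],
  [200,[0,0,0],6],
  [200,[0,0,0],0],
])

```text
time: 13.1
tool_pos: [0.4288, -0.0961, 0.1603]
ee_rot: [3.141, 0.0, 1.685]
wrist_force: [-0.4, 0.2, -4.5]
width: 0.0451
finger_force: 30.0
```

```bash
python3 - <<'E'
from bench import robot
from h import *
plan(robot,*slot(-.023),.0836,96.6)
E
```

```text
t 13.1 pos [428.8 -96.1 160.3] yaw 96.53 F [-0.4  0.2 -4.5] w 45.1 
shift [ 11.  206.8  76.9] twist -0.07
```

Call:
carry_out([
  [200,[11,10,0],0],
  [200,[0,35,0],0],
  [200,[0,40,0],0],
  [200,[0,40,0],0],
  [200,[0,40,0],0],
  [200,[0,30,0],0],
  [200,[0,12,0],0],
  [200,[0,0,0],0],
])

```text
time: 13.9
tool_pos: [0.6338, -0.0612, 0.1573]
ee_rot: [-3.139, -0.001, 1.687]
wrist_force: [0.6, 0.1, -3.7]
width: 0.0449
finger_force: 30.0
```

Call:
carry_out([
  [200,[0,0,15],0],
  [200,[0,0,20],0],
  [200,[0,0,18],0],
  [200,[0,0,10],0],
  [200,[0,0,0],0],
  [200,[0,0,0],0],
])

```text
time: 14.5
tool_pos: [0.6328, -0.0618, 0.0967]
ee_rot: [3.142, -0.0, 1.685]
wrist_force: [-0.5, -0.1, -3.8]
width: 0.045
finger_force: 30.0
```

```bash
python3 - <<'E'
from bench import robot
from h import *
plan(robot,*slot(-.023),.0836,96.6)
E
```

```text
t 14.5 pos [632.8 -61.8  96.7] yaw 96.52 F [-0.5 -0.1 -3.8] w 45.0 
shift [ 0.1  0.3 13.1] twist -0.08
```

Call:
carry_out([
  [200,[0,0,3],0],
  [200,[0,0,3],0],
  [200,[0,0,2],0],
  [200,[0,0,2],0],
  [200,[0,0,1.5],0],
  [200,[0,0,1.5],0],
  [200,[0,0,0],0],
  [200,[0,0,0],0],
])

```text
time: 15.3
tool_pos: [0.6333, -0.0617, 0.0836]
ee_rot: [3.141, 0.0, 1.685]
wrist_force: [-0.1, 0.2, -3.7]
width: 0.0446
finger_force: 30.0
```

Call:
carry_out([
  [200,[0,0,0.5],0],
  [200,[0,0,0.5],0],
  [200,[0,0,0],0],
  [200,[0,0,0],0],
])

```text
time: 15.7
tool_pos: [0.6333, -0.0617, 0.0836]
ee_rot: [3.141, 0.0, 1.685]
wrist_force: [-2.4, 0.4, 4.1]
width: 0.0447
finger_force: 30.0
```

Contact. Release and go for breaker2.

Call:
carry_out([
  [150,[0,0,0],0],
  [80,[0,0,0],0],
  [60,[0,0,0],0],
  [60,[0,0,0],0],
  [60,[0,0,-5],0],
  [60,[0,0,-20],0],
  [0,[0,0,-35],0],
  [0,[0,0,-35],0],
])

```text
time: 16.5
tool_pos: [0.6328, -0.0615, 0.1778]
ee_rot: [-3.14, -0.001, 1.685]
wrist_force: [0.6, -0.9, 0.0]
width: 0.0845
finger_force: 0.0
```

```bash
python3 - <<'E'
from bench import robot
from h import *
plan(robot,.4707,.375,.130,96.6)
E
```

```text
t 16.5 pos [632.8 -61.5 177.8] yaw 96.52 F [ 0.6 -0.9  0. ] w 84.5 
shift [ 452.1 -111.4   48.3] twist -0.08
```

Call:
carry_out([
  [0,[20,-5,0],0],
  [0,[40,-10,0],0],
  [0,[40,-10,0],0],
  [0,[40,-10,0],0],
  [0,[40,-10,0],0],
  [0,[40,-10,0],0],
  [0,[40,-10,0],0],
  [0,[40,-10,0],0],
])

```text
time: 17.3
tool_pos: [0.5229, 0.2298, 0.1766]
ee_rot: [-3.141, -0.0, 1.685]
wrist_force: [0.3, 0.0, 0.6]
width: 0.0937
finger_force: 0.0
```

Call:
carry_out([
  [0,[40,-10,0],0],
  [0,[40,-10,0],0],
  [0,[40,-10,5],0],
  [0,[20,-5,15],0],
  [0,[10,-1,20],0],
  [0,[0,0,10],0],
  [0,[0,0,0],0],
  [0,[0,0,0],0],
])

```text
time: 18.1
tool_pos: [0.4719, 0.3722, 0.1275]
ee_rot: [-3.141, 0.0, 1.684]
wrist_force: [0.4, -0.1, -0.3]
width: 0.094
finger_force: 0.0
```

```bash
python3 - <<'E'
from bench import robot
from h import *
import cv2
a=robot.snapshot("side");A=cv2.resize(a[130:270,190:310],None,fx=4,fy=4,interpolation=cv2.INTER_CUBIC);cv2.imwrite("pics/p3b.png",np.hstack([A,cv2.resize(a[230:350,210:310],None,fx=3,fy=4,interpolation=cv2.INTER_CUBIC)[:480] if 0 else A[:,:0]]))
plan(robot,.4707,.375,.0616,96.6)
E
```

```text
t 18.15 pos [472.4 372.4 128.3] yaw 96.46 F [0.2 0.2 0.2] w 94.1 
shift [ 2.8 -1.5 66.7] twist -0.14
```

View pics/p3b.png

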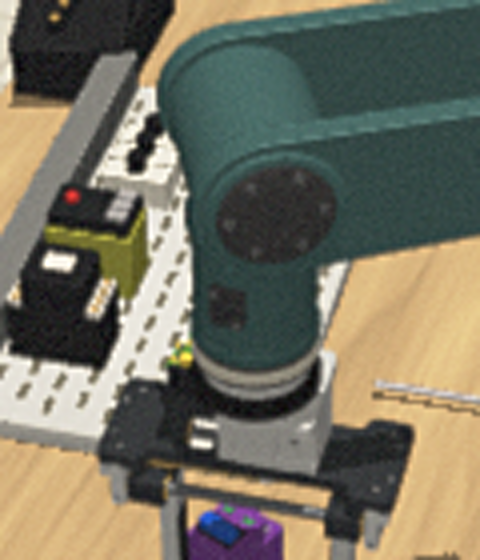

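The arm hides the board from here. Its pose over breaker2 matches the plan, so I'll lower.

Call:
carry_out([
  [0,[2.5,-1.5,10],0],
  [0,[0,0,18],0],
  [0,[0,0,18],0],
  [0,[0,0,12],0],
  [0,[0,0,6],0],
  [0,[0,0,2],0],
  [0,[0,0,0],0],
  [0,[0,0,0],0],
])

```text
time: 18.95
tool_pos: [0.4706, 0.3755, 0.0625]
ee_rot: [3.14, -0.001, 1.685]
wrist_force: [-0.7, -0.0, 0.1]
width: 0.0939
finger_force: 0.0
```

Call:
carry_out([
  [100,[0,0,1],0],
  [150,[0,0,0],0],
  [200,[0,0,0],0],
  [200,[0,0,0],0],
  [200,[0,0,0],0],
  [200,[0,0,0],0],
  [200,[0,0,0],0],
  [200,[0,0,0],0],
])

```text
time: 19.75
tool_pos: [0.4702, 0.3752, 0.0606]
ee_rot: [3.141, -0.0, 1.685]
wrist_force: [1.5, -0.1, -0.2]
width: 0.0451
finger_force: 30.0
```

Call:
carry_out([
  [200,[0,0,-3],0],
  [200,[0,0,-10],0],
  [200,[0,0,-25],0],
  [200,[0,0,-30],0],
  [200,[0,0,-30],0],
  [200,[0,0,-15],0],
  [200,[0,0,0],0],
  [200,[0,0,0],0],
])

```text
time: 20.55
tool_pos: [0.4696, 0.3749, 0.1726]
ee_rot: [-3.14, 0.001, 1.685]
wrist_force: [0.2, 0.2, -3.6]
width: 0.0448
finger_force: 30.0
```

```bash
python3 - <<'E'
from bench import robot
from h import *
plan(robot,*slot(.028),.0836,96.6)
E
```

```text
t 20.55 pos [469.6 374.9 172.6] yaw 96.52 F [ 0.2  0.2 -3.6] w 44.8 
shift [-401.2  112.8   89.1] twist -0.08
```

Call:
carry_out([
  [200,[-20,5,0],0],
  [200,[-40,12,0],0],
  [200,[-40,12,0],0],
  [200,[-40,12,0],0],
  [200,[-40,12,0],0],
  [200,[-40,12,0],0],
  [200,[-40,12,0],0],
  [200,[-40,12,0],0],
])

```text
time: 21.35
tool_pos: [0.5916, 0.0855, 0.1704]
ee_rot: [-3.137, -0.001, 1.685]
wrist_force: [-0.1, 1.2, -2.2]
width: 0.045
finger_force: 30.0
```

Call:
carry_out([
  [200,[-40,12,0],0],
  [200,[-30,8,0],0],
  [200,[-20,4,0],0],
  [200,[-11,0,0],0],
  [200,[0,0,15],0],
  [200,[0,0,15],0],
  [200,[0,0,0],0],
  [200,[0,0,0],0],
])

```text
time: 22.15
tool_pos: [0.6267, -0.009, 0.1418]
ee_rot: [-3.139, -0.001, 1.686]
wrist_force: [0.4, -0.6, -1.5]
width: 0.045
finger_force: 30.0
```

```bash
python3 - <<'E'
from bench import robot
from h import *
import cv2
a=robot.snapshot("side");cv2.imwrite("pics/p2.png",cv2.resize(a[130:270,170:310],None,fx=4,fy=4,interpolation=cv2.INTER_CUBIC))
plan(robot,*slot(.028),.0826,96.6)
E
```

```text
t 22.2 pos [627.4  -9.2 143.1] yaw 96.61 F [-0.7 -0.3 -1.9] w 44.6 
shift [-1.7 -0.4 60.5] twist 0.01
```

View pics/p2.png

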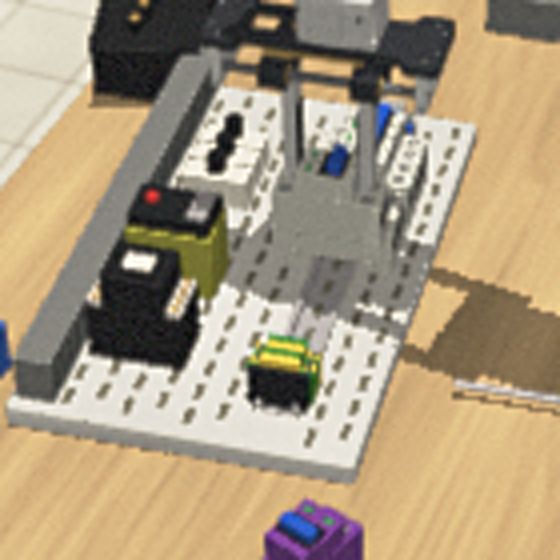

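Breaker2 hangs level in line with the rail (crop ~330,215) with 4 and 3 behind it. Lower it.

Call:
carry_out([
  [200,[-1.5,0,15],0],
  [200,[0,0,18],0],
  [200,[0,0,13],0],
  [200,[0,0,3],0],
  [200,[0,0,0],0],
  [200,[0,0,0],0],
])

```text
time: 22.8
tool_pos: [0.6285, -0.0119, 0.0952]
ee_rot: [3.14, 0.0, 1.685]
wrist_force: [-0.1, 0.1, -0.8]
width: 0.0443
finger_force: 30.0
```

```bash
python3 - <<'E'
from bench import robot
from h import *
plan(robot,*slot(.028),.0826,96.6)
E
```

```text
t 22.8 pos [628.5 -11.9  95.2] yaw 96.52 F [-0.1  0.1 -0.8] w 44.3 
shift [ 1.1 -1.3 12.6] twist -0.08
```

Call:
carry_out([
  [200,[1,-1,1],0],
  [200,[0,0,3],0],
  [200,[0,0,3],0],
  [200,[0,0,2],0],
  [200,[0,0,2],0],
  [200,[0,0,1.5],0],
  [200,[0,0,0],0],
  [200,[0,0,0],0],
])

```text
time: 23.6
tool_pos: [0.6269, -0.011, 0.0826]
ee_rot: [3.141, 0.0, 1.685]
wrist_force: [-3.0, -0.7, 1.6]
width: 0.045
finger_force: 30.0
```

Call:
carry_out([
  [200,[0,0,0.5],0],
  [200,[0,0,0],0],
  [200,[0,0,0],0],
])

```text
time: 23.9
tool_pos: [0.6269, -0.0111, 0.0826]
ee_rot: [3.141, 0.0, 1.685]
wrist_force: [-4.0, 0.4, 5.3]
width: 0.0448
finger_force: 30.0
```

Call:
carry_out([
  [150,[0,0,0],0],
  [80,[0,0,0],0],
  [60,[0,0,0],0],
  [60,[0,0,0],0],
  [60,[0,0,-5],0],
  [60,[0,0,-20],0],
  [0,[0,0,-35],0],
  [0,[0,0,-35],0],
])

```text
time: 24.7
tool_pos: [0.6265, -0.0109, 0.1768]
ee_rot: [-3.14, -0.001, 1.685]
wrist_force: [0.3, 0.8, 0.0]
width: 0.0846
finger_force: 0.0
```

```bash
python3 - <<'E'
from bench import robot
from h import *
plan(robot,.4924,-.3965,.130,86.5)
E
```

```text
t 24.7 pos [626.5 -10.9 176.8] yaw 96.52 F [0.3 0.8 0. ] w 84.6 
shift [-367.9 -176.9   46.9] twist 10.02
```

Call:
carry_out([
  [0,[-20,-10,0],0],
  [0,[-40,-19,0],0],
  [0,[-40,-19,0],0],
  [0,[-40,-19,0],0],
  [0,[-40,-19,0],0],
  [0,[-40,-19,0],0],
  [0,[-40,-19,0],0],
  [0,[-40,-19,0],0],
])

```text
time: 25.5
tool_pos: [0.5183, -0.327, 0.1769]
ee_rot: [3.141, 0.001, 1.685]
wrist_force: [0.2, 0.3, 0.2]
width: 0.0941
finger_force: 0.0
```

Call:
carry_out([
  [0,[-40,-19,0],0],
  [0,[-28,-15,15],0],
  [0,[0,0,18],5],
  [0,[0,0,14],5],
  [0,[0,0,0],0],
  [0,[0,0,0],0],
])

```text
time: 26.1
tool_pos: [0.4929, -0.3967, 0.1296]
ee_rot: [-3.142, -0.0, 1.512]
wrist_force: [-0.3, 0.5, 0.3]
width: 0.0939
finger_force: 0.0
```

```bash
python3 - <<'E'
from bench import robot
from h import *
import cv2
a=robot.snapshot("side");A=cv2.resize(a[120:260,170:370],None,fx=4,fy=4,interpolation=cv2.INTER_CUBIC);cv2.imwrite("pics/p2b.png",A)
plan(robot,.4924,-.3965,.0616,86.5)
E
```

```text
t 26.15 pos [ 493.3 -396.9  130.5] yaw 86.63 F [-0.2 -0.6  0.2] w 93.7 
shift [ 0.4 -1.1 68.9] twist 0.13
```

View pics/p2b.png

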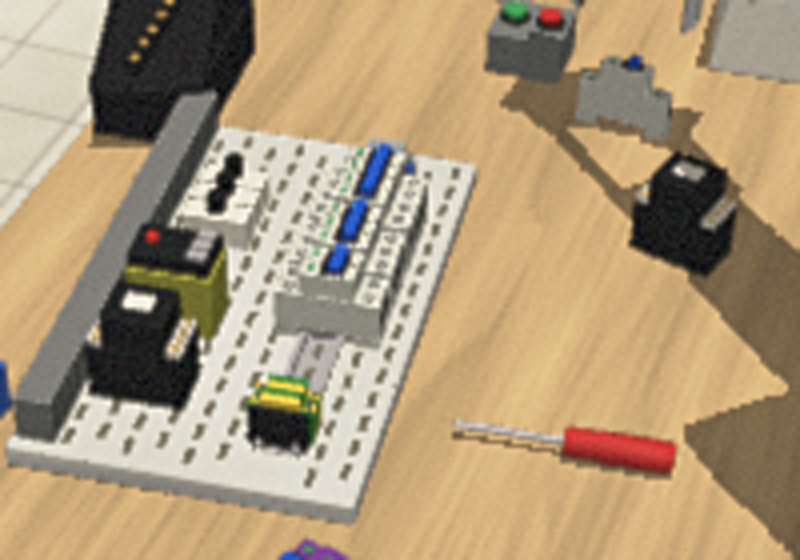

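Breakers 4, 3 and 2 are seated in line (handles at crop ~378,170, 352,220 and 337,260). Breaker1 is at ~(622,95), untouched. Next, breaker1.

Call:
carry_out([
  [0,[0.5,-1,10],0],
  [0,[0,0,18],0],
  [0,[0,0,18],0],
  [0,[0,0,12],0],
  [0,[0,0,7],0],
  [0,[0,0,2],0],
  [0,[0,0,0],0],
  [0,[0,0,0],0],
])

```text
time: 26.95
tool_pos: [0.4924, -0.3966, 0.0635]
ee_rot: [3.14, 0.001, 1.51]
wrist_force: [0.2, 0.1, 0.5]
width: 0.0941
finger_force: 0.0
```

```bash
python3 - <<'E'
from bench import robot
from h import *
plan(robot,.4924,-.3965,.061,86.5)
E
```

```text
t 26.95 pos [ 492.4 -396.6   63.5] yaw 86.52 F [0.2 0.1 0.5] w 94.1 
shift [0.1 0.  2.5] twist 0.02
```

Call:
carry_out([
  [100,[0,0,2],0],
  [150,[0,0,0],0],
  [200,[0,0,0],0],
  [200,[0,0,0],0],
  [200,[0,0,0],0],
  [200,[0,0,0],0],
  [200,[0,0,0],0],
  [200,[0,0,0],0],
])

```text
time: 27.75
tool_pos: [0.4919, -0.3962, 0.0605]
ee_rot: [3.141, -0.0, 1.51]
wrist_force: [0.0, 0.2, 0.4]
width: 0.0448
finger_force: 30.0
```

Call:
carry_out([
  [200,[0,0,-3],0],
  [200,[0,0,-10],0],
  [200,[0,0,-25],0],
  [200,[0,0,-35],0],
  [200,[0,0,-35],0],
  [200,[0,0,-15],-5],
  [200,[0,0,0],-5],
  [200,[0,0,0],0],
])

```text
time: 28.55
tool_pos: [0.4922, -0.3965, 0.1853]
ee_rot: [3.14, 0.002, 1.684]
wrist_force: [0.9, -0.6, -2.2]
width: 0.0447
finger_force: 30.0
```

```bash
python3 - <<'E'
from bench import robot
from h import *
plan(robot,*slot(.061),.0833,96.6)
E
```

```text
t 28.55 pos [ 492.2 -396.5  185.3] yaw 96.51 F [ 0.9 -0.6 -2.2] w 44.7 
shift [400.9 177.6 101.5] twist -0.09
```

Call:
carry_out([
  [200,[20,8,0],0],
  [200,[40,18,0],0],
  [200,[40,18,0],0],
  [200,[40,18,0],0],
  [200,[40,18,0],0],
  [200,[40,18,0],0],
  [200,[40,18,0],0],
  [200,[40,18,0],0],
])

```text
time: 29.35
tool_pos: [0.5908, -0.0811, 0.183]
ee_rot: [-3.141, -0.0, 1.682]
wrist_force: [0.5, 0.1, -1.1]
width: 0.0449
finger_force: 30.0
```

Call:
carry_out([
  [200,[40,18,0],0],
  [200,[32,16,0],0],
  [200,[20,8,0],0],
  [200,[8,2,0],0],
  [200,[0,0,15],0],
  [200,[0,0,15],0],
  [200,[0,0,0],0],
  [200,[0,0,0],0],
])

```text
time: 30.15
tool_pos: [0.6223, 0.0202, 0.1519]
ee_rot: [-3.139, -0.0, 1.683]
wrist_force: [0.7, -0.5, -1.1]
width: 0.045
finger_force: 30.0
```

```bash
python3 - <<'E'
from bench import robot
from h import *
import cv2
a=robot.snapshot("side");cv2.imwrite("pics/p1.png",cv2.resize(a[130:270,170:310],None,fx=4,fy=4,interpolation=cv2.INTER_CUBIC))
plan(robot,*slot(.061),.0826,96.6)
E
```

```text
t 30.2 pos [622.9  20.3 153. ] yaw 96.42 F [ 0.9 -0.  -0.8] w 44.7 
shift [ 1.4  0.7 70.4] twist -0.18
```

View pics/p1.png

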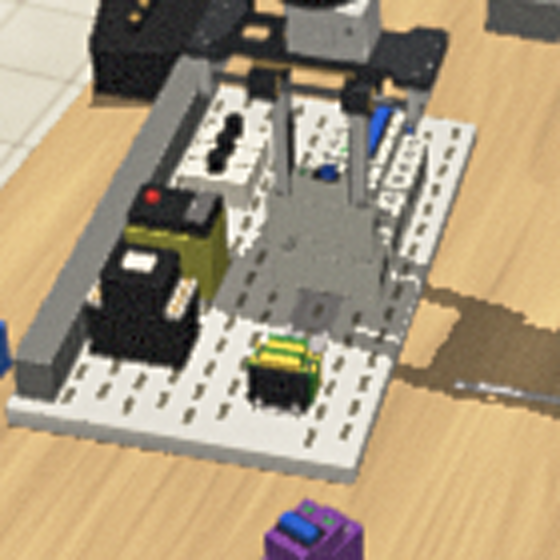

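Breaker1 hangs level over the rail (crop ~330,240). Lower it.

Call:
carry_out([
  [200,[2.5,0.5,15],0],
  [200,[0,0,18],0],
  [200,[0,0,15],0],
  [200,[0,0,8],0],
  [200,[0,0,3],0],
  [200,[0,0,0],0],
  [200,[0,0,0],0],
])

```text
time: 30.9
tool_pos: [0.6241, 0.024, 0.0953]
ee_rot: [3.14, 0.0, 1.685]
wrist_force: [0.6, 1.0, -0.4]
width: 0.0445
finger_force: 30.0
```

```bash
python3 - <<'E'
from bench import robot
from h import *
plan(robot,*slot(.062),.0826,96.6)
E
```

```text
t 30.9 pos [624.1  24.   95.3] yaw 96.52 F [ 0.6  1.  -0.4] w 44.5 
shift [-1.1 -1.  12.7] twist -0.08
```

Call:
carry_out([
  [200,[-0.5,-1,1],0],
  [200,[0,0,3],0],
  [200,[0,0,3],0],
  [200,[0,0,2],0],
  [200,[0,0,2],0],
  [200,[0,0,1.5],0],
  [200,[0,0,0.5],0],
  [200,[0,0,0],0],
])

```text
time: 31.7
tool_pos: [0.6225, 0.0234, 0.0824]
ee_rot: [3.141, 0.0, 1.685]
wrist_force: [-3.8, 0.1, 4.4]
width: 0.0449
finger_force: 30.0
```

Call:
carry_out([
  [200,[0,0,0],0],
  [200,[0,0,0],0],
])

```text
time: 31.9
tool_pos: [0.6225, 0.0234, 0.0825]
ee_rot: [3.141, 0.0, 1.685]
wrist_force: [-4.0, -0.1, 5.5]
width: 0.0446
finger_force: 30.0
```

Call:
carry_out([
  [150,[0,0,0],0],
  [80,[0,0,0],0],
  [60,[0,0,0],0],
  [60,[0,0,0],0],
  [60,[0,0,-5],0],
  [60,[0,0,-20],0],
  [0,[0,0,-35],0],
  [0,[0,0,-40],0],
])

```text
time: 32.7
tool_pos: [0.6217, 0.0234, 0.181]
ee_rot: [-3.138, -0.001, 1.685]
wrist_force: [1.1, -0.7, -0.1]
width: 0.0847
finger_force: 0.0
```

Call:
carry_out([
  [0,[-15,-30,0],0],
  [0,[-30,-30,0],0],
  [0,[-35,-30,0],0],
  [0,[-35,-30,0],0],
  [0,[-35,-30,0],0],
  [0,[-35,-20,0],0],
  [0,[-35,0,0],0],
  [0,[-20,0,0],0],
])

```text
time: 33.5
tool_pos: [0.4804, -0.237, 0.182]
ee_rot: [3.141, 0.001, 1.682]
wrist_force: [0.6, 0.4, -0.2]
width: 0.0938
finger_force: 0.0
```

Call:
carry_out([
  [0,[-30,0,0],0],
  [0,[-30,0,0],0],
  [0,[-20,0,0],0],
  [0,[0,0,0],0],
  [0,[0,0,0],0],
])

```text
time: 34.0
tool_pos: [0.4899, -0.3136, 0.1814]
ee_rot: [3.142, -0.001, 1.684]
wrist_force: [0.4, 0.4, 0.1]
width: 0.0941
finger_force: 0.0
```

```bash
python3 - <<'E'
from bench import robot
import cv2,numpy as np
a=robot.snapshot("side");b=robot.snapshot("top")
A=cv2.resize(a[130:270,190:290],None,fx=4,fy=4,interpolation=cv2.INTER_CUBIC);B=cv2.resize(b[110:210,225:325] if 0 else b[90:230,225:365][:, :],None,fx=2.8,fy=4,interpolation=cv2.INTER_CUBIC)
cv2.imwrite("pics/end.png",np.hstack([A,B]))
E
```

```text
(no output)
```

View pics/end.png

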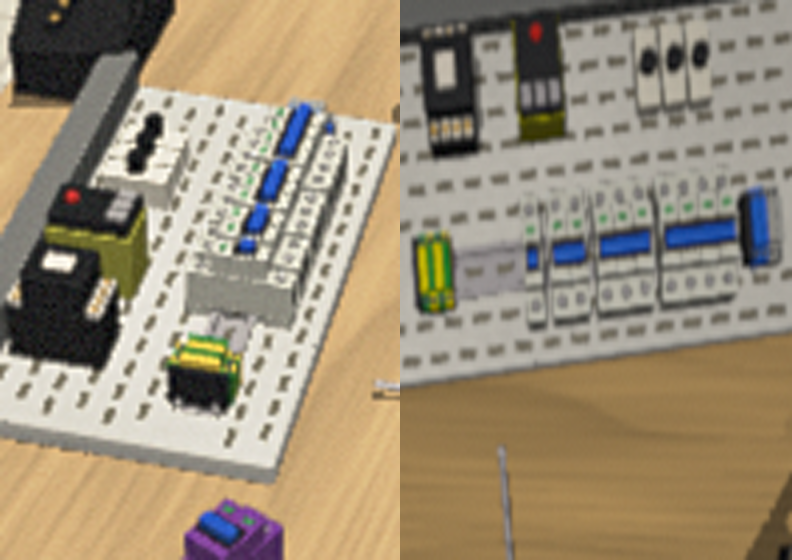

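All four breakers are seated in the right order (top view, handles at ~532, 568, 625 and 700), square to the rail and the same way round. The green markings are all on the far side, and the bystanders look undisturbed. Handing in.

```bash
python3 -c "
from bench import robot
print(robot.close_job())"
```

```text
the job is handed in; nothing more can be done
None
```

The four breakers are on the rail in the order asked (four-, three-, two-, then single-pole from supply to earth), each set down until it touched, square and the same way round; the job was handed in at about 34 s on the robot clock, and the hand-in gave no verdict.

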